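# Pulse the nut grinder by its twist lid

### The job

The nut grinder on the sweet-shop counter is filled and only needs a pulse: pick up its winged lid, lower it fully into the grinder's collar with the two lugs through the two gaps, then twist it clockwise half way to the lock, so that the wing points at the long pulse mark on the rim. The grinder runs only while the lid is held there against its return spring, so do not go on to the lock click and do not let go: finish with the lid still in your grip at the pulse mark. Leave the other things on the counter where they are.

Things in the scene. Friction and masses are not known exactly. Their poses are not given: they have to be found in the camera images.
- grinder: Counter-top nut grinder fixed to the counter: round aluminium housing 160 mm across, grey collar 150 mm across on top, 150 mm high in all. Origin on its vertical axis at counter level, z up. White marks on the rim, alike on both sides: a dot at each gap (entry), a long rib 40 deg clockwise of it from above (pulse), two short ribs at 80 deg (lock). Works alike after half a turn.
- grinder_mouth (a point): Centre of the collar's mouth, on the axis at the flange's top, 150 mm above the counter. The mouth is 91 mm across; its flange is 6 mm thick, with a channel 14 mm high and 112 mm across below it. The underside of the lid's disc rests at this level when the lid is down.
- grinder_gap (a point): One of the two gaps in the flange, about 23 mm wide, at the flange's top, 51 mm from the axis on the grinder's own +x axis; the other is opposite, on -x. The lid's lugs go straight down through the gaps (either lug in either gap).
- grinder_pulse_mark (a point): Centre of one of the two long pulse ribs on the rim, 66.5 mm from the axis, 40 deg clockwise (from above) from the grinder's +x axis; the other is opposite.
- lid: Black plastic bayonet lid with a grey wing, about 0.18 kg, lying upright on the counter at any heading. Origin at the centre of its underside, z up. From below: a round plug 87 mm across, 18 mm deep, its foot stepped in 2.5 mm; a disc 116 mm across from 18 to 24 mm; a wing grip from 24 to 56 mm. Down in the collar its origin is 132 mm above the counter; with the lugs not over the gaps it rests about 16 mm higher.
- lid_lug (a point): Outer end of one of the two lugs of the plug, 52.5 mm from the lid's centre on the lid's own +x axis, 5.5 mm above its origin (the other on -x). Each lug is 14 mm wide and 7 mm high. Play in the collar: about 2 mm sideways, 5 deg either way in the gaps, 3 mm upwards once the lugs are turned under the flange.
- lid_wing (a point): Middle of the wing grip, on the lid's axis 45 mm above the lid's origin. The wing is an upright flat-sided bar along the lid's x axis (in line with the lugs), 16 mm thick in y, 74 mm long, 32 mm high; fingers closed across it at this point just clear the disc (its top is 21 mm lower).
- interlock (a joint): Spring-returned switch ring in the collar, rad, 0 at rest, growing clockwise from above. The lugs meet it after about 0.13 rad of lid turn and push it: 0.57 at the pulse mark, 1.27 at the end stop. The spring (0.10 N m at rest, 0.15 at the pulse mark) turns a released lid back. Spring balls resist firmly from about 56 deg of lid turn (0.85) and click in behind the lugs at about 78 deg (1.23).
- canister_tall: Clear square sweet canister with black lid, 89 x 89 x 150 mm; origin under its middle. Not part of the job.
- canister_short: Clear square sweet canister with black lid, 89 x 89 x 85 mm; origin under its middle. Not part of the job.
- jar_lid: Round steel jar lid 100 mm across with a ball knob, 43 mm high in all, no lugs: it does not fit the grinder; origin under its middle. Not part of the job.
- tin: Small round aluminium tin, 57 mm across, 48 mm high; origin under its middle. Not part of the job.
- dish: White ceramic dish, 90 mm across, 35 mm high; origin under its middle. Not part of the job.
- scoop: Steel sweet scoop with black handle, about 210 mm long, 52 mm wide, lying flat; origin under its middle. Not part of the job.
- tongs: Steel sweet tongs, about 210 mm long, lying flat; origin under its middle. Not part of the job.
There are look-alikes about, which are no part of the job. What is shaped like the lid but blue or purple is not meant.

How it is judged:
On the way, in this order (a step that is already met when the one before it is completed fails the run):
1. the lid is down in the collar, its lugs through the gaps, not yet turned (horizontal distance between lid and grinder below 0.006 m and z of lid in the frame of grinder below 0.137 m and angle between lid's own z axis and vertical below 0.1 rad and angle between the x axis of lid and the x axis of grinder, either way round below 0.25 rad), for 0.1 s.
2. the lid is turned clockwise to the pulse mark and held there by the gripper (horizontal distance between lid and grinder below 0.006 m and z of lid in the frame of grinder below 0.137 m and angle between lid's own z axis and vertical below 0.1 rad and angle between the x axis of lid and the x axis of grinder, either way round between 0.489 and 0.908 rad and value of joint interlock between 0.33 and 0.82 rad and contact force between the fingers and lid above 2 N), for 0.5 s.
At the end, for the whole second after the job is handed in: The lid is down in the collar (within 6 mm of the axis, level to 0.1 rad, at most 5 mm above its seat), turned clockwise 40 deg, give or take 12, from entry with the switch ring pushed to 0.33 to 0.82 rad, at rest, the fingers still pressing on it with 2 N or more (all of step 2 and linear speed of lid below 0.03 m/s); the arm keeps its last pose, push and grip.
It fails at once if the lid was turned on into the lock (value of joint interlock above 1.05 rad).
It fails at once if another thing on the counter was knocked away (moved over 30 mm) (distance of any of canister_tall, canister_short, jar_lid, tin, dish, scoop, tongs from where it was at the start of the episode above 0.03 m).
It also fails if it takes over 46 s, if anything falls off the work surface, if the arm or the gripper's body presses on something with over 40 N, if the wrist force passes 120 N, or if a joint passes its speed limit or range.

### The arm

A 6-joint arm with a two-finger parallel gripper is mounted at the origin on the work surface. World frame = base frame: x ahead of the robot, y to its left, z up, the work surface at z = 0. Lengths are in m, angles in rad, forces in N, time in s.
With the tool pointing down it reaches from about 0.35 to 1 m from the base axis. Payload 7.1 kg.
Tool frame: the origin (TCP) lies between the finger pads; the fingertips stand 25 mm ahead of it and the grasp point (between the pads) lies 6 mm ahead of it (r.finger_overhang is the distance from the TCP to the fingertips, in m); z points along the fingers, x is the direction in which the jaws open and shut, and the axes are right-handed (so a half turn about z gives the same grasp; the last joint's range is limited). The gripper opens to 85 mm and grips with 20 to 120 N. Pads are 22 mm wide; open, the fingers measure 114 mm over their backs; the gripper's body (76 mm by 85 mm) begins 54 mm behind the grasp point. The pads swing forward as they close: fully open they stand 13 mm farther back than shut.
Start: joints at [-1.152, 0.423, 1.63, -0, 1.089, -0.019], TCP at [0.265, -0.566, 0.256] pointing down, gripper open.
Joint ranges: [-3, 3], [-0.9, 2.11], [0.09, 2.58], [-1.31, 4.45], [0.11, 2.69], [-2.54, 2.54]. Speed limits (rad/s): [2.39, 2.39, 3.01, 3.14, 3.14, 3.14].

### API

Orientations are given as a 3x3 rotation matrix whose columns are the frame's x, y, z axes.
In Python, from cell import telemetry, cams, r gives the robot as it stands. The module is installed in compiled form; this text tells all that it offers.
- The arm moves only by the shell command python3 -m inch 'ROWS' [FORCE]. ROWS is a JSON object of lists of equal length, an entry for each row: "dp": the shift along the tool's x, y, z in m, a list of three; "delta_rot": the turn, a rotation vector about the tool's x, y, z in degrees, a list of three; "jaw": the opening, from -1 (shut) to 1 (fully open), so that 0 is half open. In form: {"dp": [[dx, dy, dz], ...], "delta_rot": [[ax, ay, az], ...], "jaw": [jaw, ...]}. A call has 1 to 8 rows; each row is the pose to reach, as a shift and turn from the pose commanded when the call began, along the tool's axes at that moment; what a row does not reach only later rows make up. A row lasts 1/12 s, in which the tool goes at most 41.7 mm and 7.16 degrees, less where a joint would pass 70% of its speed; a pose out of reach is approached as far as the arm can. A call with a gripper value outside its range is refused whole. The fingers move at their own pace and stop on an object; FORCE is the grip in N (left out, the last holds). Time passes only in rows, so rows that repeat a pose let the fingers close. It gives the time, the measured TCP pose, the force and the opening at its end, in the units of the state.
- telemetry.observe(): the state, without advancing time (a new reading comes with each control period).
- cams.snapshot(name): name is "side" or "top" or "wrist"; returns a dict with "img" (480x640x3 uint8, red, green, blue), "fx", "fy", "cx", "cy" (pixels), "origin" and "rotation" of the camera in the world; the wrist camera has in their place "hand_eye" (4x4, takes a point from camera to tool coordinates, whose origin is the TCP and whose axes are the tool frame's). Camera axes: x right, y down, z forward; pixel columns grow to the right and rows downward; lengths in m; the calibration is good to about 2 mm. A picture is of the moment at which its call begins: read the wrist's pose just before it. There is no depth.
- r.hand_in(): hands the job in, once; it reports no verdict.
Trained networks look in a picture, given as the dict that the camera call returned (one of the last four; its "shot" number tells which), for a name from the list of things; names that differ only in an ending like _2 or _b are one class to them, and where a whole thing is asked for, a point or a joint stands for the part that bears it (a point fixed in the world has none). Each returns a list of dicts, best first, with "p" (0 to 1); they miss things now and then, are a little off and sometimes report something else, mostly with a low value. They report only what shows in the picture. A call takes as long as a camera call. They do not tell look-alikes from the thing itself.
- cams.masks_of(picture, label): "region" (480x640 bool, what is visible of it) and "location" ([column, row] in pixels, amid what is visible of it).
The state is a dict: "time_s": time; "joint_pos": joint angles; "qd": joint speeds; "joint_torque": joint torques, N m; "ee_pos": TCP position; "tcp_rot": TCP orientation; "contact_force": force on the tool from outside, world axes, zero at the start; "torque": the same for the moment, N m; "width": finger opening in m.
Only numpy, scipy, OpenCV 4.12 (cv2) and the standard library are available. Lean on these libraries where they do the work, as an engineer would, in place of code of your own. Each camera call takes 0.05 s, during which the arm holds its last target. There are 200 camera calls.

## Working session

There is one attempt and no reset: what is moved stays moved. The work goes in short steps, Python scripts to look and compute and a shell command to move; the robot and the scene stay as the last step left them, time stands still between calls to the robot, and variables do not carry over. Pictures are saved under pics/ and viewed, about 8 in all and at most 12, crops included, and the job is handed in when it is done.

```bash
mkdir -p pics
cat > h.py <<'E'
import numpy as np, cv2
from cell import telemetry, cams, r
def snap(n):
    s=telemetry.observe(); c=cams.snapshot(n)
    if n=="wrist":
        T=np.eye(4);T[:3,:3]=s["tcp_rot"];T[:3,3]=s["ee_pos"];M=T@np.array(c["hand_eye"])
        c["R"]=M[:3,:3];c["o"]=M[:3,3]
    else: c["R"]=np.array(c["rotation"]);c["o"]=np.array(c["origin"])
    return c
def ray(c,uv,z):
    d=c["R"]@np.array([(uv[0]-c["cx"])/c["fx"],(uv[1]-c["cy"])/c["fy"],1]);return c["o"]+d*(z-c["o"][2])/d[2]
def proj(c,p):
    q=c["R"].T@(np.array(p)-c["o"]);return np.array([c["cx"]+c["fx"]*q[0]/q[2],c["cy"]+c["fy"]*q[1]/q[2]])
def save(c,n): cv2.imwrite("pics/"+n,c["img"][:,:,::-1])
E
python3 - <<'E'
from h import *
c=snap("top");save(c,"top1.png");print(c["o"],c["R"],c["fx"])
for l in ["grinder","lid","grinder_gap","grinder_pulse_mark","lid_wing","jar_lid","canister_tall"]:
    for d in cams.masks_of(c,l)[:3]: print(l,round(d["p"],2),d["location"],d["region"].sum(),ray(c,d["location"],{"lid":.024,"lid_wing":.056}.get(l,.15)).round(3))
s=telemetry.observe();print(s["time_s"],s["ee_pos"],s["tcp_rot"],s["width"])
E
```

```text
[ 3.32871714e-01 -9.60432304e-04  1.21203953e+00] [[-0.01664848 -0.98307447  0.18244841]
 [-0.99960981  0.02045809  0.01901819]
 [-0.02242884 -0.1820606  -0.98303148]] 525.6991972435407
grinder 0.73 [421.0, 242.7] 4895 [ 0.548 -0.181  0.15 ]
lid 0.97 [265.8, 264.0] 1971 [0.532 0.155 0.024]
lid 0.91 [243.0, 351.2] 2022 [0.335 0.205 0.024]
lid 0.74 [402.4, 336.7] 2168 [ 0.361 -0.15   0.024]
grinder_gap 0.71 [424.3, 244.3] 4929 [ 0.545 -0.188  0.15 ]
grinder_gap 0.67 [142.0, 304.5] 1296 [0.432 0.391 0.15 ]
grinder_gap 0.55 [262.9, 265.9] 1965 [0.507 0.144 0.15 ]
grinder_pulse_mark 0.94 [420.1, 244.2] 4918 [ 0.545 -0.179  0.15 ]
grinder_pulse_mark 0.65 [142.9, 305.9] 1355 [0.429 0.389 0.15 ]
lid_wing 0.95 [240.0, 354.5] 2152 [0.328 0.206 0.056]
lid_wing 0.75 [401.9, 338.5] 2061 [ 0.357 -0.145  0.056]
lid_wing 0.65 [262.0, 265.1] 1960 [0.524 0.159 0.056]
jar_lid 0.75 [325.0, 193.3] 1364 [0.658 0.014 0.15 ]
canister_tall 0.66 [491.9, 167.3] 2955 [ 0.707 -0.338  0.15 ]
0.4 [ 0.2649396  -0.56598247  0.25620198] [[ 4.23904778e-01 -9.05706758e-01 -8.94116025e-05]
 [-9.05706736e-01 -4.23904788e-01  1.97705034e-04]
 [-2.16964792e-04 -2.82741786e-06 -9.99999976e-01]] 0.08527418582197066
```

View pics/top1.png

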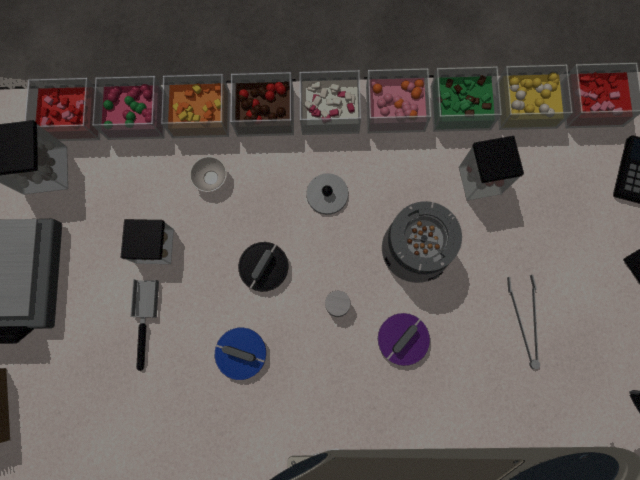

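The black lid is at about (264,266) with its wing running from lower left to upper right. The grinder is at (424,240). The blue and purple lids at (241,354) and (404,340) are look-alikes.

```bash
python3 - <<'E'
from h import *
c=snap("wrist");print(np.array(c["hand_eye"]).round(3),c["fx"])
E
python3 -m inch '{"dp":[[-0.02,-0.03,-0.04],[-0.04,-0.06,-0.08],[-0.06,-0.09,-0.12],[-0.08,-0.14,-0.15],[-0.11,-0.19,-0.15],[-0.13,-0.22,-0.15],[-0.15,-0.25,-0.15],[-0.17,-0.28,-0.15]],"delta_rot":[[0,0,0],[0,0,0],[0,0,0],[0,0,0],[0,0,0],[0,0,0],[0,0,0],[0,0,0]],"jaw":[1,1,1,1,1,1,1,1]}'
```

```text
[[ 1.     0.    -0.     0.001]
 [-0.     0.953  0.303 -0.078]
 [ 0.001 -0.303  0.953 -0.119]
 [ 0.     0.     0.     1.   ]] 345.6717882985691
time_s: 1.12
ee_pos: [0.4222, -0.3317, 0.4041]
tcp_rot: [[0.423, -0.906, 0.002], [-0.906, -0.423, -0.001], [0.002, -0.001, -1.0]]
contact_force: [1.1, -0.2, 1.0]
width: 0.0855
```

```bash
python3 -m inch '{"dp":[[-0.02,-0.035,0],[-0.04,-0.07,0],[-0.06,-0.105,0],[-0.08,-0.14,0],[-0.085,-0.17,0],[-0.085,-0.19,0],[-0.085,-0.19,0],[-0.085,-0.19,0]],"delta_rot":[[0,0,0],[0,0,0],[0,0,0],[0,0,0],[0,0,0],[0,0,0],[0,0,0],[0,0,0]],"jaw":[1,1,1,1,1,1,1,1]}'
python3 - <<'E'
from h import *
c=snap("wrist");save(c,"w1.png")
for l in ["grinder","grinder_gap","grinder_pulse_mark","grinder_mouth"]:
    for d in cams.masks_of(c,l)[:3]: print(l,round(d["p"],2),d["location"],d["region"].sum(),ray(c,d["location"],.15).round(4))
# circle fit in rectified plane z=.15 : 2.5 px/mm around coarse centre
cx,cy=.545,-.183; 
k=[(-.1,-.1),(.1,-.1),(.1,.1),(-.1,.1)]
src=np.float32([proj(c,(cx+a,cy+b,.15)) for a,b in k]); dst=np.float32([(300-b*3000,300-a*3000) for a,b in k])
im=cv2.warpPerspective(c["img"],cv2.getPerspectiveTransform(src,dst),(600,600));cv2.imwrite("pics/g1.png",im[:,:,::-1])
E
```

```text
time_s: 1.78
ee_pos: [0.5577, -0.1749, 0.4025]
tcp_rot: [[0.426, -0.905, -0.001], [-0.905, -0.426, 0.0], [-0.0, 0.001, -1.0]]
contact_force: [-0.1, 0.1, -0.9]
width: 0.0857
grinder 0.66 [339.9, 206.3] 14522 [ 0.5714 -0.1899  0.15  ]
grinder_gap 0.92 [339.1, 206.8] 14777 [ 0.5705 -0.1894  0.15  ]
grinder_gap 0.5 [414.2, 351.2] 968 [ 0.4466 -0.354   0.15  ]
grinder_pulse_mark 0.64 [341.1, 210.1] 14717 [ 0.5682 -0.1929  0.15  ]
grinder_mouth 0.9 [340.9, 209.3] 14717 [ 0.5689 -0.1924  0.15  ]
```

View pics/g1.png

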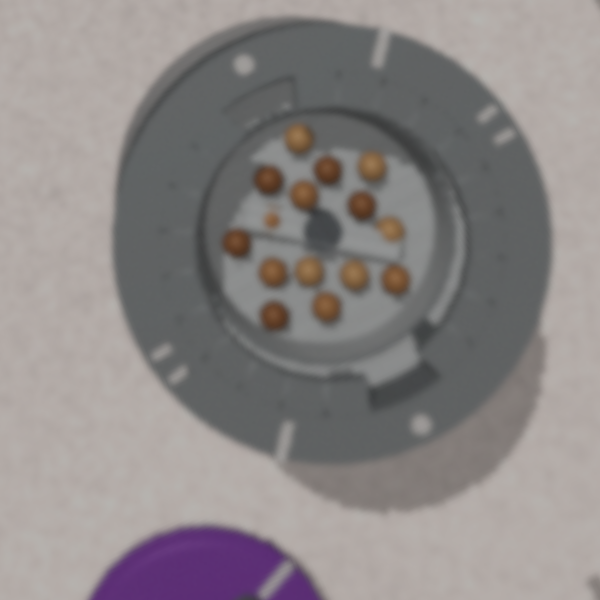

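```bash
python3 -m inch '{"dp":[[-0.04,-0.014,0],[-0.08,-0.028,0],[-0.12,-0.042,0],[-0.16,-0.057,0],[-0.2,-0.072,0],[-0.24,-0.087,0],[-0.275,-0.101,0.02],[-0.311,-0.115,0.03]],"delta_rot":[[0,0,7],[0,0,14],[0,0,21],[0,0,28],[0,0,35],[0,0,42],[0,0,49],[0,0,55]],"jaw":[1,1,1,1,1,1,1,1]}'
python3 -m inch '{"dp":[[0,0,0.0],[0,0,0],[0,0,0]],"delta_rot":[[0,0,0],[0,0,2],[0,0,2]],"jaw":[1,1,1]}'
cat >> h.py <<'E'
def rect(c,cx,cy,z,name,h=.1):
    k=[(-h,-h),(h,-h),(h,h),(-h,h)]; s=300/h
    src=np.float32([proj(c,(cx+a,cy+b,z)) for a,b in k]); dst=np.float32([(300-b*s,300-a*s) for a,b in k])
    im=cv2.warpPerspective(c["img"],cv2.getPerspectiveTransform(src,dst),(600,600));cv2.imwrite("pics/"+name,im[:,:,::-1]);return im
E
python3 - <<'E'
from h import *
c=snap("wrist");print(telemetry.observe()["joint_pos"])
rect(c,.532,.155,.056,"l1.png",.08)
for l in ["lid","lid_wing"]:
    for d in cams.masks_of(c,l)[:2]:
        print(l,round(d["p"],2),d["location"],d["region"].sum(),ray(c,d["location"],.024).round(4))
t=snap("top")
a=rect(t,.5635,-.194,.15,"gt.png")
E
```

```text
time_s: 2.7
ee_pos: [0.5312, 0.1298, 0.3809]
tcp_rot: [[-0.474, -0.881, 0.002], [-0.881, 0.474, 0.0], [-0.001, -0.002, -1.0]]
contact_force: [0.6, 0.4, -0.1]
width: 0.0852
time_s: 2.95
ee_pos: [0.5312, 0.1289, 0.3802]
tcp_rot: [[-0.498, -0.867, -0.0], [-0.867, 0.498, -0.0], [0.0, 0.0, -1.0]]
contact_force: [-0.2, -0.1, 0.2]
width: 0.0852
[ 2.15489162e-01  1.83006729e-01  1.67044210e+00 -1.47219744e-04
  1.28800760e+00  2.30716921e+00]
lid 0.72 [306.7, 211.1] 5379 [0.525  0.1583 0.024 ]
lid 0.71 [564.0, 202.1] 5477 [ 0.3584 -0.157   0.024 ]
lid_wing 0.98 [560.4, 200.1] 5530 [ 0.3636 -0.1536  0.024 ]
lid_wing 0.86 [305.9, 208.8] 5298 [0.5284 0.1576 0.024 ]
```

View pics/l1.png

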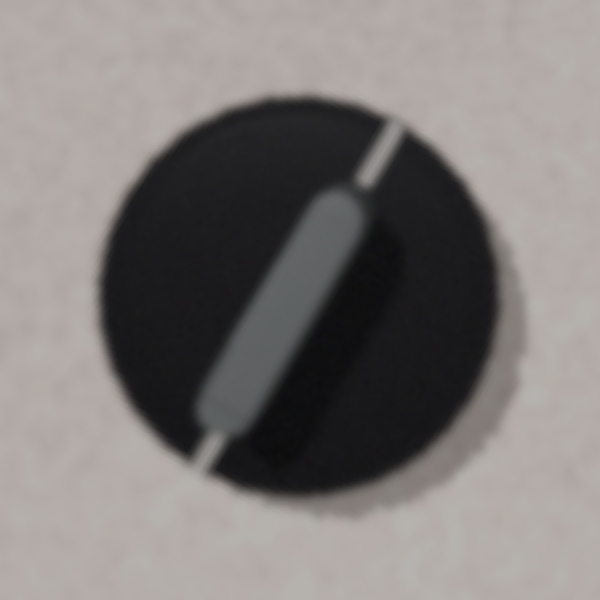

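View pics/gt.png

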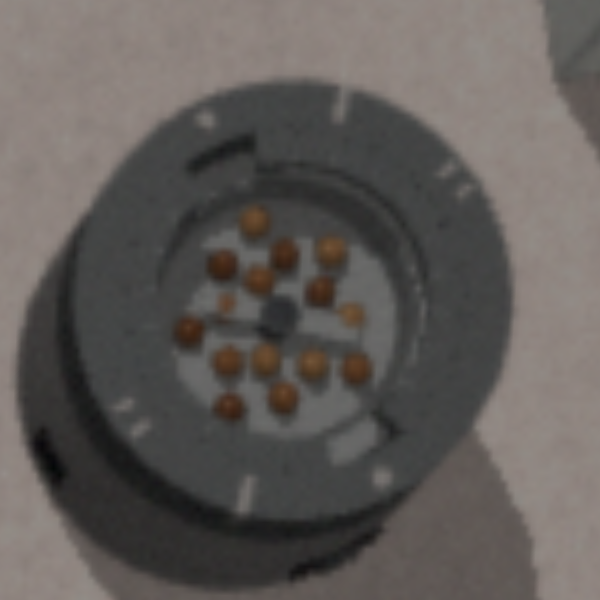

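The wrist and top views agree on the grinder: centre about (0.564, -0.193), gap heading 26°, pulse heading -14°. The lid's wing is centred at (0.529, 0.160) with heading about -30°, and the jaws are already square to it.

```bash
python3 -m inch '{"dp":[[-0.0258,0.0176,0.02],[-0.0258,0.0176,0.06],[-0.0258,0.0176,0.10],[-0.0258,0.0176,0.14],[-0.0258,0.0176,0.18],[-0.0258,0.0176,0.22],[-0.0258,0.0176,0.25],[-0.0258,0.0176,0.27]],"delta_rot":[[0,0,0],[0,0,0],[0,0,0],[0,0,0],[0,0,0],[0,0,0],[0,0,0],[0,0,0]],"jaw":[1,1,1,1,1,1,1,1]}'
python3 -m inch '{"dp":[[0,0,0.02],[0,0,0.035],[0,0,0.045],[0,0,0.052],[0,0,0.0565],[0,0,0.0565],[0,0,0.0565],[0,0,0.0565]],"delta_rot":[[0,0,0],[0,0,0],[0,0,0],[0,0,0],[0,0,0],[0,0,0],[0,0,0],[0,0,0]],"jaw":[1,1,1,1,1,1,1,1]}'
python3 -m inch '{"dp":[[0,0,0],[0,0,0],[0,0,0],[0,0,0],[0,0,0],[0,0,0],[0,0,0],[0,0,0]],"delta_rot":[[0,0,0],[0,0,0],[0,0,0],[0,0,0],[0,0,0],[0,0,0],[0,0,0],[0,0,0]],"jaw":[-0.1,-0.3,-0.5,-0.7,-0.9,-1,-1,-1]}' 60
```

```text
time_s: 3.82
ee_pos: [0.5277, 0.1589, 0.1071]
tcp_rot: [[-0.499, -0.867, -0.004], [-0.867, 0.499, -0.001], [0.003, 0.003, -1.0]]
contact_force: [-1.0, 1.0, 1.1]
width: 0.0853
time_s: 4.48
ee_pos: [0.5297, 0.1602, 0.0546]
tcp_rot: [[-0.498, -0.867, 0.001], [-0.867, 0.498, 0.0], [-0.001, -0.001, -1.0]]
contact_force: [0.9, -0.1, -0.1]
width: 0.0857
time_s: 5.15
ee_pos: [0.5294, 0.1602, 0.054]
tcp_rot: [[-0.498, -0.867, 0.001], [-0.867, 0.498, 0.0], [-0.0, -0.0, -1.0]]
contact_force: [0.1, 0.2, 4.2]
width: 0.0152
```

```bash
python3 -m inch '{"dp":[[0,0,-0.015],[0,0,-0.05],[0,0,-0.09],[0,0,-0.13],[0,0,-0.17],[0,0,-0.2],[0,0,-0.21],[0,0,-0.21]],"delta_rot":[[0,0,0],[0,0,0],[0,0,0],[0,0,0],[0,0,0],[0,0,0],[0,0,0],[0,0,0]],"jaw":[-1,-1,-1,-1,-1,-1,-1,-1]}'
python3 - <<'E'
from h import *
s=telemetry.observe();print(s["ee_pos"],s["width"],s["contact_force"])
c=snap("wrist"); p=s["ee_pos"]; z=p[2]-.0540+.056
rect(c,p[0],p[1],z,"l2.png",.08); save(c,"w2.png")
E
```

```text
time_s: 5.82
ee_pos: [0.5304, 0.1604, 0.2664]
tcp_rot: [[-0.498, -0.867, 0.005], [-0.867, 0.498, 0.001], [-0.004, -0.004, -1.0]]
contact_force: [0.2, -0.2, -1.7]
width: 0.0152
[0.53036907 0.16042782 0.26642143] 0.015164528995988049 [ 0.16566002 -0.19799244 -1.67140818]
```

View pics/l2.png

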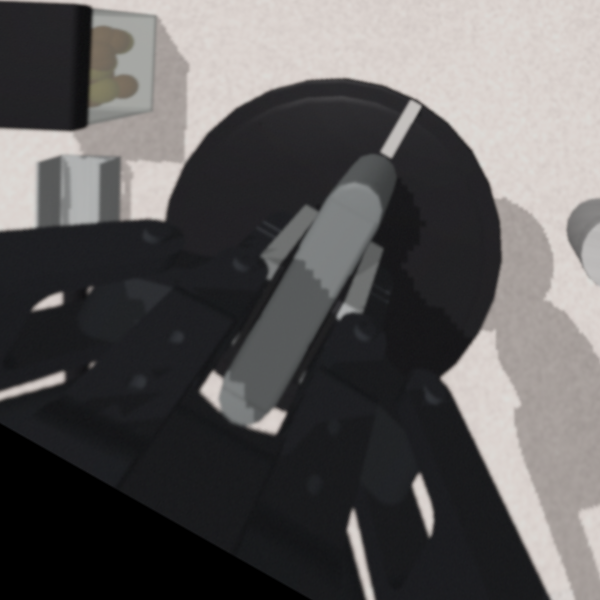

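```bash
python3 -m inch '{"dp":[[0.03,-0.02,0],[0.06,-0.042,0],[0.09,-0.063,0],[0.12,-0.085,0],[0.15,-0.106,0],[0.18,-0.127,0],[0.21,-0.148,0],[0.24,-0.17,0]],"delta_rot":[[0,0,-6],[0,0,-12],[0,0,-18],[0,0,-24],[0,0,-30],[0,0,-36],[0,0,-42],[0,0,-48]],"jaw":[-1,-1,-1,-1,-1,-1,-1,-1]}'
python3 - <<'E'
from h import *
s=telemetry.observe();R=s["tcp_rot"];print(R.T@(np.array([.5637,-.193,.25])-s["ee_pos"]),np.degrees(np.arctan2(R[1,0],R[0,0])))
E
```

```text
time_s: 6.53
ee_pos: [0.5552, -0.1341, 0.2603]
tcp_rot: [[0.316, -0.949, -0.005], [-0.949, -0.316, 0.001], [-0.003, 0.005, -1.0]]
contact_force: [1.0, -0.2, -1.0]
width: 0.0153
[0.05862262 0.01048801 0.01018456] -71.57603575379277
```

```bash
python3 -m inch '{"dp":[[0.025,0.004,0],[0.045,0.008,0],[0.057,0.0105,0],[0.057,0.0105,0],[0.057,0.0105,0],[0.057,0.0105,0]],"delta_rot":[[0,0,-4],[0,0,-7.5],[0,0,-7.8],[0,0,-7.8],[0,0,-7.8],[0,0,-7.8]],"jaw":[-1,-1,-1,-1,-1,-1]}'
python3 - <<'E'
from h import *
s=telemetry.observe();R=s["tcp_rot"];print(R.T@(np.array([.5637,-.193,.25])-s["ee_pos"]),np.degrees(np.arctan2(R[1,0],R[0,0])),s["contact_force"],s["torque"])
c=snap("wrist");save(c,"w3.png")
d=snap("side");im=d["img"];p=proj(d,(.5637,-.193,.17)).astype(int);print(p,d["o"])
x,y=np.clip(p-[130,100],0,[380,280]);cv2.imwrite("pics/s3.png",cv2.resize(im[y:y+200,x:x+260,::-1],(780,600),interpolation=cv2.INTER_CUBIC))
E
```

```text
time_s: 7.03
ee_pos: [0.5641, -0.189, 0.2624]
tcp_rot: [[0.437, -0.9, -0.002], [-0.9, -0.437, 0.001], [-0.002, 0.002, -1.0]]
contact_force: [-0.5, 0.3, -1.4]
width: 0.0152
[0.00347461 0.0020534  0.01237836] -64.10983932105493 [-0.52342496  0.34016134 -1.42594519] [ 0.00507967 -0.05403189  0.05039975]
[340 184] [-0.06147439  0.96934678  0.74165605]
```

View pics/s3.png

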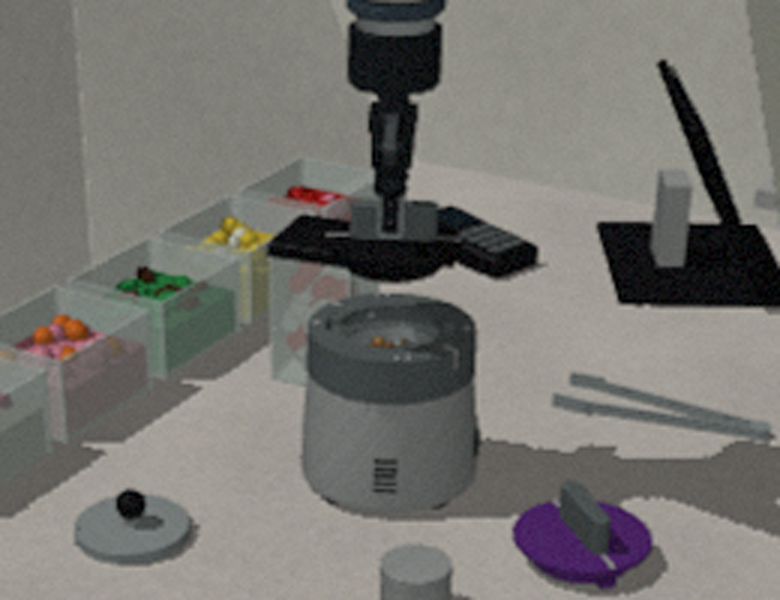

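```bash
python3 -m inch '{"dp":[[0.0035,0.002,0.005],[0.0035,0.002,0.02],[0.0035,0.002,0.035],[0.0035,0.002,0.045],[0.0035,0.002,0.05],[0.0035,0.002,0.05],[0.0035,0.002,0.05],[0.0035,0.002,0.05]],"delta_rot":[[0,0,0],[0,0,0],[0,0,0],[0,0,0],[0,0,0],[0,0,0],[0,0,0],[0,0,0]],"jaw":[-1,-1,-1,-1,-1,-1,-1,-1]}'
python3 - <<'E'
from h import *
s=telemetry.observe();R=s["tcp_rot"];print(R.T@(np.array([.5637,-.193,.186])-s["ee_pos"]),np.degrees(np.arctan2(R[1,0],R[0,0])),s["contact_force"],s["torque"])
E
```

```text
time_s: 7.8
ee_pos: [0.565, -0.1943, 0.2145]
tcp_rot: [[0.437, -0.899, 0.001], [-0.899, -0.437, -0.0], [0.001, -0.001, -1.0]]
contact_force: [0.0, 0.0, -0.5]
width: 0.015
[-0.00172198  0.00062799  0.02845509] -64.06715674230333 [ 3.41933797e-04  6.42759330e-03 -4.65424757e-01] [ 0.01944554 -0.04335245  0.02263903]
```

```bash
python3 -m inch '{"dp":[[-0.001,0.0005,0.004],[-0.001,0.0005,0.007],[-0.001,0.0005,0.010],[-0.001,0.0005,0.013],[-0.001,0.0005,0.015],[-0.001,0.0005,0.017],[-0.001,0.0005,0.018],[-0.001,0.0005,0.018]],"delta_rot":[[0,0,0],[0,0,0],[0,0,0],[0,0,0],[0,0,0],[0,0,0],[0,0,0],[0,0,0]],"jaw":[-1,-1,-1,-1,-1,-1,-1,-1]}'
python3 - <<'E'
from h import *
s=telemetry.observe();R=s["tcp_rot"];print(R.T@(np.array([.5637,-.193,.186])-s["ee_pos"]),np.degrees(np.arctan2(R[1,0],R[0,0])),s["contact_force"],s["torque"])
E
```

```text
time_s: 8.47
ee_pos: [0.5641, -0.1932, 0.1957]
tcp_rot: [[0.437, -0.899, 0.001], [-0.899, -0.437, 0.0], [0.0, -0.001, -1.0]]
contact_force: [2.1, 3.2, -0.6]
width: 0.0149
[-0.00033382  0.0002471   0.00965581] -64.07040094476828 [ 2.0684471   3.18577306 -0.55061528] [ 0.55300132 -0.49579103  0.08152689]
```

```bash
python3 -m inch '{"dp":[[-0.0007,-0.0007,0.002],[-0.0007,-0.0007,0.005],[-0.0007,-0.0007,0.007],[-0.0007,-0.0007,0.0085],[-0.0007,-0.0007,0.0095],[-0.0007,-0.0007,0.0103],[-0.0007,-0.0007,0.0103],[-0.0007,-0.0007,0.0103]],"delta_rot":[[0,0,0],[0,0,0],[0,0,0],[0,0,0],[0,0,0],[0,0,0],[0,0,0],[0,0,0]],"jaw":[-1,-1,-1,-1,-1,-1,-1,-1]}'
python3 - <<'E'
from h import *
s=telemetry.observe();R=s["tcp_rot"];print(R.T@(np.array([.5637,-.193,.186])-s["ee_pos"]),np.degrees(np.arctan2(R[1,0],R[0,0])),s["contact_force"],s["torque"])
E
```

```text
time_s: 9.13
ee_pos: [0.5636, -0.1926, 0.186]
tcp_rot: [[0.437, -0.899, -0.0], [-0.899, -0.437, 0.0], [-0.0, 0.0, -1.0]]
contact_force: [-3.4, 1.3, 5.7]
width: 0.0149
[3.78721810e-04 9.99462729e-05 1.21784716e-05] -64.07744911356521 [-3.40120973  1.25616951  5.73391924] [ 0.36771693  0.26784664 -0.00457446]
```

```bash
python3 -m inch '{"dp":[[0,0,0],[0,0,0],[0,0,0],[0,0,0],[0,0,0],[0,0,0],[0,0,0],[0,0,0]],"delta_rot":[[0,0,3],[0,0,6],[0,0,9],[0,0,12],[0,0,15],[0,0,18],[0,0,20],[0,0,20]],"jaw":[-1,-1,-1,-1,-1,-1,-1,-1]}'
python3 - <<'E'
from h import *
s=telemetry.observe();R=s["tcp_rot"];print(R.T@(np.array([.5637,-.193,.186])-s["ee_pos"]),np.degrees(np.arctan2(R[1,0],R[0,0])),s["contact_force"],s["torque"])
E
```

```text
time_s: 9.8
ee_pos: [0.5639, -0.1925, 0.186]
tcp_rot: [[0.102, -0.995, 0.0], [-0.995, -0.102, -0.0], [0.0, -0.0, -1.0]]
contact_force: [-1.6, 1.0, 5.0]
width: 0.0147
[ 4.54562466e-04  2.90736984e-04 -3.25891800e-05] -84.13031758724915 [-1.64053467  1.01192474  4.96899353] [ 0.32298691  0.11148621 -0.07500093]
```

```bash
python3 -m inch '{"dp":[[0,0,0],[0,0,0],[0,0,0],[0,0,0],[0,0,0],[0,0,0],[0,0,0],[0,0,0]],"delta_rot":[[0,0,3],[0,0,6],[0,0,9],[0,0,12],[0,0,15],[0,0,18],[0,0,20],[0,0,20]],"jaw":[-1,-1,-1,-1,-1,-1,-1,-1]}'
python3 -m inch '{"dp":[[0,0,0],[0,0,0],[0,0,0],[0,0,0],[0,0,0],[0,0,0],[0,0,0],[0,0,0]],"delta_rot":[[0,0,0],[0,0,0],[0,0,0],[0,0,0],[0,0,0],[0,0,0],[0,0,0],[0,0,0]],"jaw":[-1,-1,-1,-1,-1,-1,-1,-1]}'
python3 - <<'E'
from h import *
s=telemetry.observe();R=s["tcp_rot"];print(np.degrees(np.arctan2(R[1,0],R[0,0])),s["contact_force"],s["torque"])
c=snap("wrist");p=s["ee_pos"]
a=rect(c,p[0],p[1],.156,"f1.png",.1)
t=snap("top");b=rect(t,.5637,-.193,.15,"f2.png",.1)
cv2.imwrite("pics/f.png",np.hstack([cv2.resize(a,(400,400)),cv2.resize(b,(400,400))])[:,:,::-1])
E
```

```text
time_s: 10.47
ee_pos: [0.564, -0.1927, 0.186]
tcp_rot: [[-0.243, -0.97, 0.0], [-0.97, 0.243, -0.0], [0.0, -0.0, -1.0]]
contact_force: [-1.7, 1.3, 5.9]
width: 0.015
time_s: 11.13
ee_pos: [0.564, -0.1927, 0.186]
tcp_rot: [[-0.242, -0.97, 0.0], [-0.97, 0.242, -0.0], [0.0, -0.0, -1.0]]
contact_force: [-2.3, 2.0, 5.5]
width: 0.0149
-104.00025690598778 [-2.33309556  1.98647847  5.50696668] [0.21072596 0.11725698 0.01948479]
```

View pics/f.png

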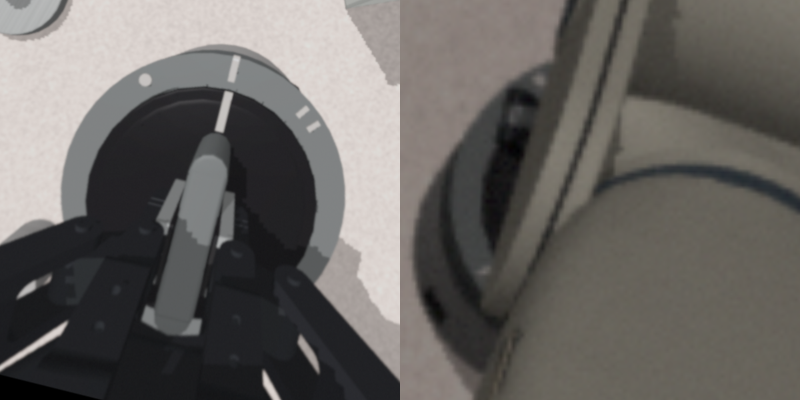

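The wing's white line at (224,112) points straight at the long rib at (235,68). The lid is flush in the collar and still gripped.

```bash
python3 -c "
from h import *
s=telemetry.observe();print(s['width'],s['contact_force'],s['torque'][2]);print(r.hand_in())"
```

```text
0.01474639739905453 [-2.07778039  1.67569268  4.47836652] 0.051132087888373895
the job is handed in; nothing more can be done
None
```

I lowered the black lid into the grinder's collar with both lugs through the gaps. I then turned it 40° clockwise to the pulse mark and handed in at about 11 s, with the lid still gripped. I didn't get a verdict.

**Last checks that agreed**
- **Angle:** the wing is at about -14°, the same as the pulse mark I measured. The last wrist picture shows the wing's line pointing at the long rib.
- **Seat:** the gripper stopped at z = 0.186 m, which puts the lid on its seat, pressing down with about 5 N. It was within about 1 mm of the grinder's axis.
- **Grip:** the fingers were set to 60 N, with a 15 mm opening on the 16 mm wing.

**Checks that disagreed or were missing**
- **Spring torque:** the wrist read only 0.02–0.05 N m about the vertical, less than the 0.15 N m the spring should give. Friction or sensor offset may explain it. I had no direct reading of the interlock, so its position is inferred from the lid's angle.
- **Grinder position:** the wrist and top cameras differed by about 2 mm, so I used the average, and the lid went in there.
- **Top view:** the arm blocked the top camera's final picture.
- **Other things on the counter:** I didn't measure them again at the end. The arm passed well above them, and I saw no contact forces on the way.

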